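# Open the case and hang the orange propeller guard on the free hook

## Task

Push the lid of the case up by its front lip until it tips past its balance point and stays open by itself. Then take the orange propeller guard out by its tab, bring its ring sideways over the tip of the empty hook and lower it until it hangs freely in the bottom of the hook. Do not let the orange guard fall on the bench, and leave the other two guards where they are.

Things in the scene. Friction and masses are not known exactly. Their poses are not given: they have to be found in the camera images.
- case_lid (a joint): Lid angle: 0 shut, grows as the lid swings up and away from the robot about the case's far edge; stop at 1.85 rad. Grey hood 160 mm deep, 230 wide, 80 high, walls 4 mm, about 0.25 kg; lifting takes 1 to 1.5 N at the lip. Left below its balance point (about 1.0 rad) it falls shut; beyond it, it falls open to the stop by itself (push it past 1.3 rad).
- case: Black hard case, fixed: base 160 mm deep (its x), 230 wide (its y), 72 high; 152 high with the lid shut. Origin: centre of the underside. x points from the lip to the hinge, away from the robot, turned up to 0.25 rad. Inside, grey foam (top 36 mm above the bench) with two 11 mm wide slots along x at y = +45 and -45 mm: one holds the orange guard, the other the black one.
- lid_lip (a point): Middle of the front edge of the lid's yellow lip, on its underside. The lip is 120 mm wide, 6 mm thick and juts 28 mm out from the case's front, with free space below. Shut, its underside is 72 mm above the bench. It moves with the lid, 188 mm from the hinge line; its x axis points from lip to hinge.
- lid_hinge (a point): Middle of the lid's hinge line, 72 mm above the bench at the far edge of the case, 80 mm behind its centre. The hinge line runs along the case's y.
- orange_guard: Orange propeller guard, about 60 g: ring (78 mm outside, 66 inside, twelve flats, 8 mm thick) with a straight hollow tab on top, 18 mm wide, 8 thick, ending 95 mm above the ring's centre. Origin: ring centre. z: up the tab; y: the ring's axis (tab thickness); x: across the tab. At the start upright in its slot, y along the case's y, ring centre 45 mm and tab top 140 mm above the bench.
- orange_guard_eye (a point): The uppermost point of the inside of the orange guard's ring, under the tab, 33 mm above the ring's centre and about 19 mm above the centre of mass; it comes to rest at the hook's throat.
- black_guard: Black guard of the same shape in the case's other slot; leave it there.
- white_guard: White guard of the same shape that already hangs on the stand's other hook; leave it there.
- hook_stand: Hook stand, fixed: base plate 100 (its x) by 190 mm (its y), 10 high; post 16 by 10 mm, 170 high. Two hooks of red strip 14 mm wide, 4 thick: the empty one along +y, the occupied one along -y. Origin under the post; turned up to 0.4 rad. Each slopes from the post (166 mm high) to its throat (150 high, 45 out), then up to the tip (170 high, 62 out).
- hook_throat (a point): Where the eye of the orange guard rests when it hangs properly: bottom of the empty hook, 43 mm from the post's axis, 152 mm above the bench. Its y axis points out of the hook, past the tip, its z up. The ring must come over the tip from outside along -y, with the ring's axis along this y.
- hook_tip (a point): The upturned tip of the empty hook, 19 mm out from the throat and 18 mm higher than the throat point.
There are look-alikes about, which are no part of the job. Leave any green or turquoise look-alike of the hook_stand alone.

How it is judged:
By the outcome, as a careful person would: the job done as asked, in the order asked, and still so for the second after the job is handed in, with the robot touching nothing.
It also fails if it takes over 54 s, if anything falls off the work surface, if the arm or the gripper's body presses on something with over 40 N, if the wrist force passes 120 N, or if a joint passes its speed limit or range.

## Robot

A 7-joint arm with a two-finger parallel gripper is mounted at the origin on the work surface. World frame = base frame: x ahead of the robot, y to its left, z up, the work surface at z = 0. Lengths are in m, angles in rad, forces in N, time in s.
With the tool pointing down it reaches from about 0.425 to 0.875 m from the base axis. Payload 4.7 kg.
Tool frame: the origin (TCP) lies at the very end of the fingers, on their centre line; the grasp point (between the pads) lies 19 mm behind it; z points along the fingers, y is the line along which they close (so a half turn about z gives the same grasp; the last joint's range is limited). The gripper opens to 87 mm and grips with 3 to 60 N. Pads are 19 mm wide; open, the fingers measure 117 mm over their backs; the gripper's body (75 mm by 190 mm) begins 51 mm behind the grasp point.
Start: joints at [0.014, 0.321, -0.07, 1.45, 0.023, 1.371, -0.057], TCP at [0.65, -0, 0.223] pointing down, gripper open.
Joint ranges: [-2.86, 2.86], [-0.3, 2.09], [-1.38, 1.24], [0.06, 2.45], [-1.56, 4.7], [0.09, 2.05], [-2.69, 2.69]. Speed limits (rad/s): [2.57, 2.57, 3.14, 3.14, 3.14, 3.14, 3.14].

## Interface

Orientations are given as a rotation vector (axis times angle).
In Python, from bench import ctrl, imaging, ticket gives the robot as it stands.
- The arm moves only by the tool jog_arm, never from a script. Its argument "rows" is text: rows parted by semicolons, each of 7 numbers parted by spaces: the shift along the tool's x, y, z in cm, then the turn, a rotation vector about the tool's x, y, z in rad, then the closure, from -1 (fully open) to 1 (shut), so that 0 is half open. A call has 1 to 5 rows; each row shifts and turns the commanded pose from where the row before left it, along the tool's axes as they then stand; what a row does not reach is not made up. A row lasts 1/8 s, in which the tool goes at most 62.5 mm and 10.7 degrees, less where a joint would pass 70% of its speed; a pose out of reach is approached as far as the arm can. A call with a gripper value outside its range is refused whole. The fingers move at their own pace and stop on an object; "force" is the grip in N (left out, the last holds). Time passes only in rows, so rows that do not move let the fingers close. It gives the time, the measured TCP pose, the force, the opening and the grip force at its end, in the units of the state.
- ctrl.get_state(): the state, without advancing time (a new reading comes with each control period).
- imaging.get_image(name): name is "scene" or "side" or "wrist"; returns a dict with "img" (384x512x3 uint8, blue, green, red), "vertical_fov" (degrees; the focal length in pixels is half the picture's height over the tangent of half this angle, whatever the lens; pixels are square), "cx", "cy" (the principal point, pixels), "k1" (the pictures are not rectified: a ray, as slopes to the right and down, at radius r is drawn at 1 + k1 r^2 times it, then the intrinsics apply), "origin" and "orientation" of the camera in the world. Camera axes: x right, y down, z forward; pixel columns grow to the right and rows downward; lengths in m; the calibration is good to about 2 mm. A picture is of the moment at which its call begins. There is no depth.
- ticket.close_job(): hands the job in; it is judged then, once.
The state is a dict: "time": time; "joint_positions": joint angles; "qd": joint speeds; "joint_torque": joint torques, N m; "position": TCP position; "tool_rot": TCP orientation; "ft_force": force on the tool from outside, world axes, zero at the start; "torque": the same for the moment, N m; "grip_width": opening from 0.0 (shut) to 1.0 (fully open); "grip_force": force on a finger pad.
Only numpy, scipy, OpenCV 4.12 (cv2) and the standard library are available. Lean on these libraries where they do the work, as an engineer would, in place of code of your own. Each camera call takes 0.05 s, during which the arm holds its last target. There are 200 camera calls.

## Working session

There is one attempt and no reset: what is moved stays moved. The work goes in short steps, Python scripts to look and compute and a tool call to move; the robot and the scene stay as the last step left them, time stands still between calls to the robot, and variables do not carry over. Pictures are saved under pics/ and viewed, at most 10 in all, crops included, and the job is handed in when it is done.

Besides the shell and the picture viewer there is one more tool, called after "Emit:" as a command line: name --argument value ..., lists and objects as JSON in quotes. jog_arm: Moves the arm, as the interface text tells. Its arguments: {"type":"object","properties":{"rows":{"type":"string"},"force":{"type":"number"}},"required":["rows"]}

```bash
mkdir -p pics; ls
cat > h.py <<'E'
import numpy as np, cv2, json
from scipy.spatial.transform import Rotation as R
from bench import ctrl, imaging, ticket
def rot(o):
    o=np.array(o,float)
    return o if o.shape==(3,3) else R.from_rotvec(o).as_matrix()
def cam(n):
    d=imaging.get_image(n); return d
def K(d):
    f=d["img"].shape[0]/2/np.tan(np.radians(d["vertical_fov"])/2)
    return np.array([[f,0,d["cx"]],[0,f,d["cy"]],[0,0,1]]),np.array([d["k1"],0,0,0.])
def ray(d,px):
    k,D=K(d); p=cv2.undistortPoints(np.array(px,float).reshape(-1,1,2),k,D).reshape(-1,2)
    v=np.c_[p,np.ones(len(p))]@rot(d["orientation"]).T
    return np.array(d["origin"]),v
def onz(d,px,z):
    o,v=ray(d,px); return o+v*((np.reshape(z,(-1,1))-o[2])/v[:,2:])
def proj(d,P):
    Rm=rot(d["orientation"]); k,D=K(d)
    pc=(np.array(P,float).reshape(-1,3)-np.array(d["origin"]))@Rm
    return cv2.projectPoints(pc,np.zeros(3),np.zeros(3),k,D)[0].reshape(-1,2)
E
python3 - <<'E'
from h import *
ds=[cam(n) for n in("scene","side","wrist")]
for d,n in zip(ds,("scene","side","wrist")):
    cv2.imwrite(f"pics/{n}0.png",d["img"]); print(n,d["origin"],d["orientation"],d["vertical_fov"],d["k1"])
import pickle; pickle.dump(ds,open("d0.pkl","wb"))
a=cv2.resize(ds[0]["img"],(800,600)); b=cv2.resize(ds[1]["img"],(800,600))
cv2.imwrite("pics/s0.png",a);cv2.imwrite("pics/s1.png",b)
print(ctrl.get_state())
E
```

```text
pics
scene [1.19385695 0.29459167 0.96170445] [-1.32074011 -2.25562231  0.88204522] 44.157548419980444 -0.18183608073624902
side [-0.09051884 -0.69018801  1.13197812] [-2.31202589  0.87455067 -0.33159836] 46.79199901498707 -0.1483284797954571
wrist [0.64906518 0.08372205 0.38302367] [ 2.83451523e+00 -1.35771007e-03 -1.36891678e-03] 63.48020047654174 -0.06618769525807096
{'time': 0.15, 'joint_positions': array([ 0.01410453,  0.32167347, -0.07010241,  1.4513541 ,  0.02261979,
        1.3708167 , -0.05686365]), 'qd': array([-1.80153571e-03, -1.56950503e-03, -7.57352943e-04, -4.78011009e-03,
        1.02559572e-03, -8.15928109e-06, -3.74264581e-04]), 'joint_torque': array([ 2.16972071e-04, -4.91794288e+01, -4.04079035e-01, -3.12878716e+01,
       -6.39387709e-02,  4.04033612e-02,  9.90178205e-05]), 'position': array([ 6.49593453e-01, -4.52933951e-05,  2.21719862e-01]), 'tool_rot': array([-2.22067541e+00, -2.22084418e+00,  1.73231266e-03]), 'ft_force': array([ 0.52096841, -0.11481619,  0.14950409]), 'torque': array([-0.00664878, -0.01015334, -0.01849126]), 'grip_force': 0.0, 'grip_width': 1.0014268298473927}
```

View pics/s0.png

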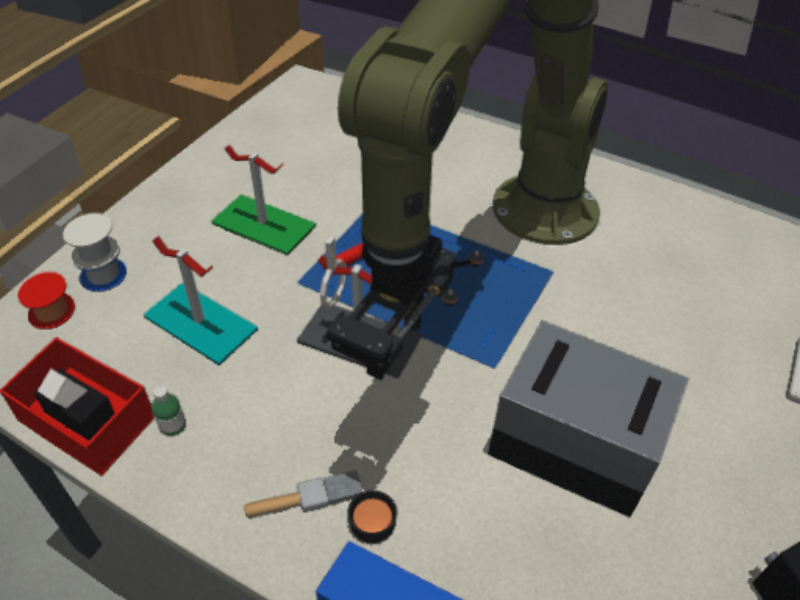

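View pics/s1.png

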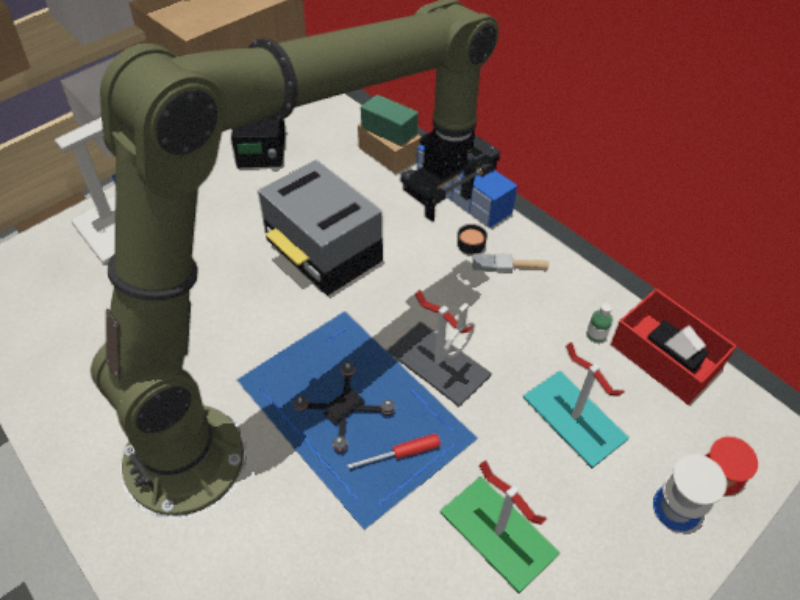

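The scene view shows the case lid's corners at (543,322), (687,377), (640,462) and (498,398). The real stand (dark base, white guard) is near (330,300), partly hidden by the gripper. In the side view the stand's post is at (441,330) and the empty hook tip at (418,295). Next I fit the case and look closer at the stand.

```bash
cat > fit.py <<'E'
from h import *
from scipy.optimize import least_squares
def fit(obs,x0):
    """obs: list of (d, model pts Nx3, px Nx2)"""
    def w(p,M):
        c,s=np.cos(p[2]),np.sin(p[2]); M=np.array(M,float)
        return np.c_[p[0]+c*M[:,0]-s*M[:,1],p[1]+s*M[:,0]+c*M[:,1],M[:,2]]
    f=lambda p:np.concatenate([(proj(d,w(p,M))-np.array(px)).ravel() for d,M,px in obs])
    r=least_squares(f,x0,loss="soft_l1"); return r.x,f(r.x).reshape(-1,2),w
E
python3 - <<'E'
from fit import *
import pickle
ds=pickle.load(open("d0.pkl","rb")); s=512/800
T=[(-.08,-.115,.152),(-.08,.115,.152),(.08,.115,.152),(.08,-.115,.152)]
p,r,w=fit([(ds[0],T+[(.08,.115,0),(.08,-.115,0)],np.array([(543,322),(687,377),(640,462),(498,398),(630,515),(488,452)])*s),
 (ds[1],T+[(-.08,-.115,0),(.08,-.115,0)],np.array([(327,256),(260,194),(316,162),(382,212),(327,290),(382,250)])*s)],[.65,.2,0])
print(p);print(r.round(1).tolist())
print("lip",w(p,[(-.108,0,.072)]))
a=ds[1]["img"][170:270,240:330]; a=cv2.resize(a,None,fx=5,fy=5,interpolation=cv2.INTER_CUBIC)[:500]
b=ds[0]["img"][135:240,175:265]; b=cv2.resize(b,(340,400),interpolation=cv2.INTER_CUBIC)
m=np.zeros((500,800,3),np.uint8); m[:500,:450]=a; m[:400,450:790]=b; cv2.imwrite("pics/m1.png",m)
E
```

```text
[0.51719113 0.24901865 0.01255641]
[[-2.4, -1.8], [0.1, -0.4], [12.0, 0.1], [-0.2, -1.7], [-0.7, 1.2], [-1.3, 1.8], [-3.5, -6.1], [-2.4, -2.4], [-0.6, -2.1], [0.2, -1.3], [0.1, 4.0], [0.7, 6.5]]
lip [[0.40919964 0.24766259 0.072     ]]
```

View pics/m1.png

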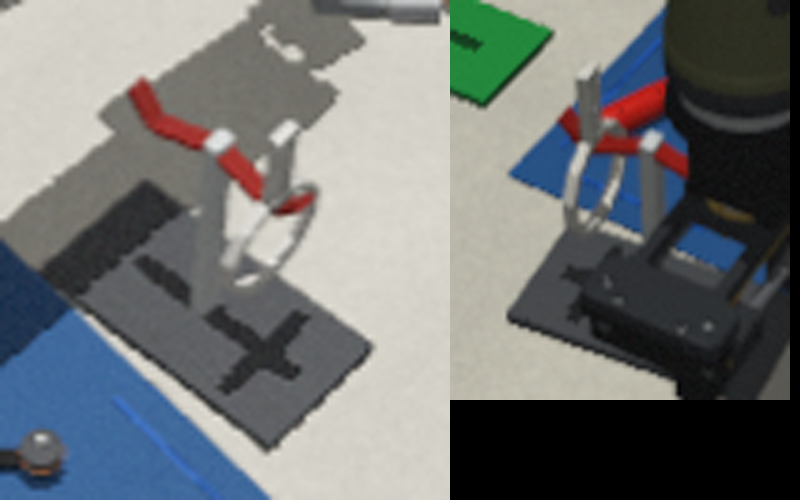

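The crop shows the stand: post top at crop (218,142), empty tip at (138,88), and plate corners at (371,345), (268,438), (147,183) and (45,272). I need a closer look at the case.

Run:
```python
from fit import *
import pickle
ds=pickle.load(open("d0.pkl","rb"))
T=.01
p,r,w=fit([(ds[1],[(0,0,.17),(0,.062,.17),(.05,-.095,T),(-.05,-.095,T),(.05,.095,T),(-.05,.095,T)],np.array([(218,142),(138,88),(371,345),(268,438),(147,183),(45,272)])/5+[240,170]),
 (ds[0],[(0,0,.17),(.05,-.095,T),(-.05,-.095,T)],[(228.5,171.2),(190.9,217.7),(205.4,195.4)])],[.55,-.1,0])
print(p);print(r.round(1).tolist()); print("throat",w(p,[(0,.043,.152)]))
a=ds[1]["img"][95:195,160:250]; a=cv2.resize(a,(450,500),interpolation=cv2.INTER_CUBIC)
b=ds[0]["img"][200:335,300:450]; b=cv2.resize(b,(350,315),interpolation=cv2.INTER_CUBIC)
m=np.zeros((500,800,3),np.uint8); m[:500,:450]=a; m[:315,450:]=b; cv2.imwrite("pics/m2.png",m)
```

```text
[ 0.49642072 -0.15246677  0.10559261]
[[-0.2, -0.2], [-0.7, -0.8], [0.6, -0.6], [0.4, 1.5], [-1.1, -1.2], [-1.9, -0.6], [-1.3, 0.3], [-2.3, -0.5], [0.2, -3.1]]
throat [[ 0.49188867 -0.10970627  0.152     ]]
```

View pics/m2.png

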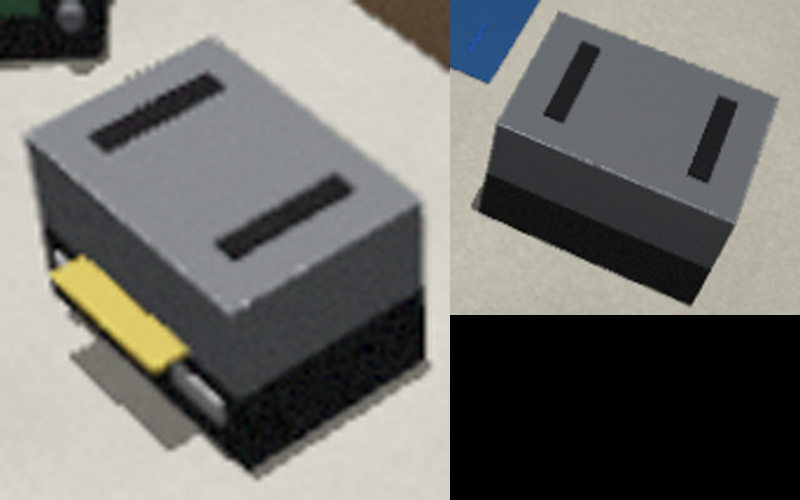

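Run:
```python
from fit import *
import pickle
ds=pickle.load(open("d0.pkl","rb"))
T=[(-.08,-.115,.152),(-.08,.115,.152),(.08,.115,.152),(.08,-.115,.152)]
p,r,w=fit([(ds[0],T+[(.08,.115,0),(.08,-.115,0)],(np.array([(560,12),(777,97),(735,222),(497,124),(692,304),(478,210)])-[450,0])/2.3333+[300,200]),
 (ds[1],T+[(-.08,-.115,0),(.08,-.115,0),(-.108,.06,.078),(-.108,-.06,.078)],np.array([(232,315),(27,138),(212,38),(420,203),(258,475),(425,372),(50,272),(165,368)])/5+[160,95])],[.65,.2,0])
print(p);print(r.round(1).tolist())
print("lip",w(p,[(-.108,0,.072),(.08,0,.072),(0,.045,.14),(0,-.045,.14)]).round(4).tolist())
```

```text
[0.51669802 0.24955378 0.01348325]
[[-1.7, -0.9], [-0.1, -0.8], [-0.1, 0.6], [-1.3, -0.1], [-0.8, 0.4], [-0.7, 1.1], [-0.8, -0.3], [-1.6, -0.9], [-1.0, -1.0], [0.4, -1.3], [-2.4, -0.4], [-0.0, -2.9], [-0.8, 0.4], [-2.7, 0.3]]
lip [[0.4087, 0.2481, 0.072], [0.5967, 0.2506, 0.072], [0.5161, 0.2945, 0.14], [0.5173, 0.2046, 0.14]]
```

Emit:
jog_arm --rows "5 -3 -0.6 0 0 0 -1; 5 -3 -0.6 0 0 0 0; 5 -3 -0.6 0 0 0 1; 5 -3 -0.6 0 0 0 1; 5 -3 -0.6 0 0 0 1" --force 20

```text
time: 0.78
position: [0.4987, 0.2514, 0.2526]
tool_rot: [2.221, 2.221, -0.0]
ft_force: [0.9, 1.5, 0.2]
grip_width: 0.628
grip_force: 0.0
```

Emit:
jog_arm --rows "5 -4 0 0 0 0 1; 5 -4 0 0 0 0 1; 5 -4 0 0 0 0 1; 0 0 0 0 0 0.15 1; 0 0 0 0 0 0.15 1"

```text
time: 1.4
position: [0.3819, 0.3971, 0.2522]
tool_rot: [2.53, 1.861, -0.001]
ft_force: [1.1, 0.4, 0.3]
grip_width: 0.06
grip_force: 0.0
```

Emit:
jog_arm --rows "0 0 0 0 0 0.15 1; 0 0 0 0 0 0.15 1; 0 0 0 -0.16 0 0 1; 0 0 0 -0.16 0 0 1; 0 0 0 -0.16 0 0 1"

```text
time: 2.02
position: [0.3829, 0.3966, 0.2534]
tool_rot: [2.385, 1.257, 0.314]
ft_force: [-1.4, -0.6, 0.2]
grip_width: 0.009
grip_force: 0.0
```

Emit:
jog_arm --rows "0 0 0 -0.16 0 0 1; 0 0 0 -0.15 0 0 1; 0 0 0 0 0 0 1"

```text
time: 2.4
position: [0.3801, 0.3976, 0.2497]
tool_rot: [2.121, 1.13, 0.463]
ft_force: [-0.5, -0.9, 0.0]
grip_width: 0.005
grip_force: 0.0
```

```bash
cat >> h.py <<'E'
def legs(*targets):
    s=ctrl.get_state(); Rm=rot(s["tool_rot"]); p=np.array(s["position"])
    print("t",round(s["time"],2),"pos",p.round(4),"F",np.round(s["ft_force"],1),"axes",Rm.T.round(2).tolist(),"q",np.round(s["joint_positions"],2))
    for t in targets:
        t=np.array(t); v=(t-p)@Rm*100; print(t,"tool cm",v.round(2),"rows",int(np.ceil(np.linalg.norm(v)/6))); p=t
E
python3 -c "
from h import *
legs((.345,.33,.14),(.345,.325,.052),(.405,.282,.052),(.405,.282,.062))"
```

```text
t 2.4 pos [0.3801 0.3976 0.2497] F [-0.5 -0.9  0. ] axes [[0.56, 0.83, -0.01], [0.59, -0.39, 0.71], [0.59, -0.4, -0.71]] q [-0.89  0.24 -0.5   1.75  0.82  1.59 -2.15]
[0.345 0.33  0.14 ] tool cm [-7.5  -7.19  8.38] rows 3
[0.345 0.325 0.052] tool cm [-0.36 -6.04  6.4 ] rows 2
[0.405 0.282 0.052] tool cm [-0.21  5.2   5.23] rows 2
[0.405 0.282 0.062] tool cm [-0.01  0.71 -0.71] rows 1
```

Emit:
jog_arm --rows "-2.5 -2.4 2.8 0 0 0 1; -2.5 -2.4 2.8 0 0 0 1; -2.5 -2.4 2.8 0 0 0 1; -0.1 -3 3.2 0 0 0 1; -0.1 -3 3.2 0 0 0 1"

```text
time: 3.02
position: [0.3511, 0.3255, 0.0546]
tool_rot: [2.13, 1.116, 0.468]
ft_force: [0.5, 0.9, 0.7]
grip_width: 0.004
grip_force: 0.0
```

```bash
python3 -c "
from h import *
legs((.38,.30,.052),(.405,.282,.052),(.405,.282,.062))
a=cam('side')['img'][60:280,90:290]
b=cam('scene')['img'][160:330,250:470]
m=np.zeros((600,800,3),np.uint8); m[:440,:400]=cv2.resize(a,(400,440)); m[:309,400:]=cv2.resize(b,(400,309)); cv2.imwrite('pics/m3.png',m)"
```

```text
t 3.02 pos [0.3511 0.3255 0.0546] F [0.5 0.9 0.7] axes [[0.57, 0.82, 0.0], [0.58, -0.4, 0.71], [0.58, -0.4, -0.71]] q [-0.9   0.36 -0.49  2.07  0.9   1.32 -2.5 ]
[0.38  0.3   0.052] tool cm [-0.45  2.52  2.9 ] rows 1
[0.405 0.282 0.052] tool cm [-0.06  2.17  2.18] rows 1
[0.405 0.282 0.062] tool cm [ 0.    0.71 -0.71] rows 1
```

View pics/m3.png

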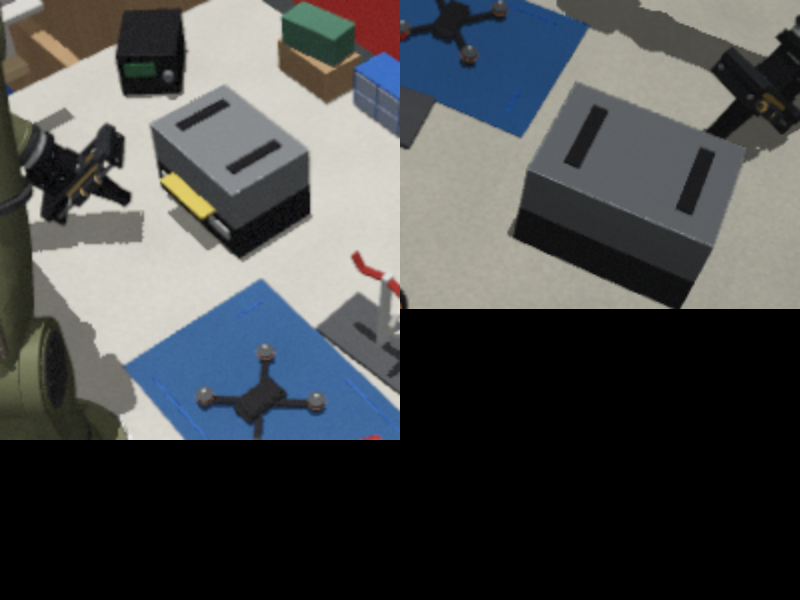

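The side crop shows the shut gripper at (125,200), tilted and aimed under the yellow lip at (190,195). Advancing under it, then lifting.

Emit:
jog_arm --rows "-0.2 2.3 2.6 0 0 0 1; 0 2.3 2.4 0 0 0 1; 0 0 0 0 0 0 1"

```text
time: 3.5
position: [0.4068, 0.2841, 0.0543]
tool_rot: [2.128, 1.112, 0.467]
ft_force: [-0.6, -0.1, -0.0]
grip_width: 0.007
grip_force: 0.0
```

Emit:
jog_arm --rows "0 0.7 -0.7 0 0 0 1; 0 0.7 -0.7 0 0 0 1; 0 0 0 0 0 0 1"

```text
time: 3.88
position: [0.4038, 0.2874, 0.073]
tool_rot: [2.125, 1.122, 0.47]
ft_force: [-1.6, 0.9, -1.1]
grip_width: 0.003
grip_force: 0.9
```

```bash
python3 -c "
from h import *
legs((.41,.282,.10),(.42,.282,.13))
a=cam('side')['img'][60:280,90:290]
b=cam('scene')['img'][160:330,250:470]
m=np.zeros((440,800,3),np.uint8); m[:440,:400]=cv2.resize(a,(400,440)); m[:309,400:]=cv2.resize(b,(400,309)); cv2.imwrite('pics/m4.png',m)"
```

```text
t 3.88 pos [0.4038 0.2874 0.073 ] F [-1.6  0.9 -1.1] axes [[0.56, 0.83, 0.0], [0.58, -0.4, 0.71], [0.59, -0.4, -0.7]] q [-0.81  0.29 -0.44  2.11  0.94  1.25 -2.39]
[0.41  0.282 0.1  ] tool cm [-0.09  2.49 -1.32] rows 1
[0.42  0.282 0.13 ] tool cm [ 0.57  2.71 -1.53] rows 1
```

```bash
python3 -c "
from h import *
legs((.414,.285,.10),(.430,.284,.130),(.454,.283,.176),(.490,.282,.214),(.5375,.281,.239),(.565,.281,.246))"
```

```text
t 3.98 pos [0.4038 0.2872 0.072 ] F [-1.6  0.7 -0.8] axes [[0.56, 0.83, 0.0], [0.58, -0.4, 0.71], [0.59, -0.4, -0.7]] q [-0.81  0.29 -0.44  2.11  0.94  1.25 -2.39]
[0.414 0.285 0.1  ] tool cm [ 0.4   2.67 -1.29] rows 1
[0.43  0.284 0.13 ] tool cm [ 0.82  3.1  -1.13] rows 1
[0.454 0.283 0.176] tool cm [ 1.27  4.7  -1.79] rows 1
[0.49  0.282 0.214] tool cm [ 1.95  4.83 -0.52] rows 1
[0.5375 0.281  0.239 ] tool cm [2.59 4.58 1.07] rows 1
[0.565 0.281 0.246] tool cm [1.55 2.1  1.12] rows 1
```

View pics/m4.png

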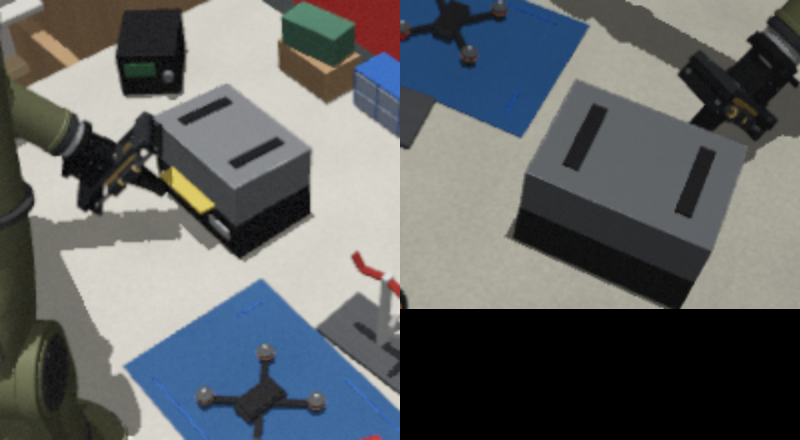

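The lip at (185,190) has started to lift on the fingertips. Following its arc.

Emit:
jog_arm --rows "0.2 1.4 -0.7 0 0 0 1; 0.2 1.4 -0.6 0 0 0 1; 0.4 1.6 -0.6 0 0 0 1; 0.4 1.6 -0.5 0 0 0 1; 0 0 0 0 0 0 1"

```text
time: 4.6
position: [0.4324, 0.2827, 0.1328]
tool_rot: [2.125, 1.12, 0.471]
ft_force: [-2.1, 0.9, -0.5]
grip_width: 0.005
grip_force: 0.6
```

```bash
python3 -c "
from h import *
legs((.454,.283,.176),(.490,.282,.214),(.5375,.281,.239),(.565,.281,.246))
a=cam('side')['img'][60:280,90:290]
b=cam('scene')['img'][160:330,250:470]
m=np.zeros((440,800,3),np.uint8); m[:440,:400]=cv2.resize(a,(400,440)); m[:309,400:]=cv2.resize(b,(400,309)); cv2.imwrite('pics/m5.png',m)"
```

```text
t 4.6 pos [0.4324 0.2827 0.1328] F [-2.1  0.9 -0.5] axes [[0.56, 0.83, 0.0], [0.58, -0.4, 0.71], [0.59, -0.4, -0.7]] q [-0.76  0.19 -0.43  2.06  0.9   1.28 -2.23]
[0.454 0.283 0.176] tool cm [ 1.25  4.31 -1.78] rows 1
[0.49  0.282 0.214] tool cm [ 1.96  4.83 -0.52] rows 1
[0.5375 0.281  0.239 ] tool cm [2.6  4.57 1.07] rows 1
[0.565 0.281 0.246] tool cm [1.55 2.09 1.12] rows 1
```

View pics/m5.png

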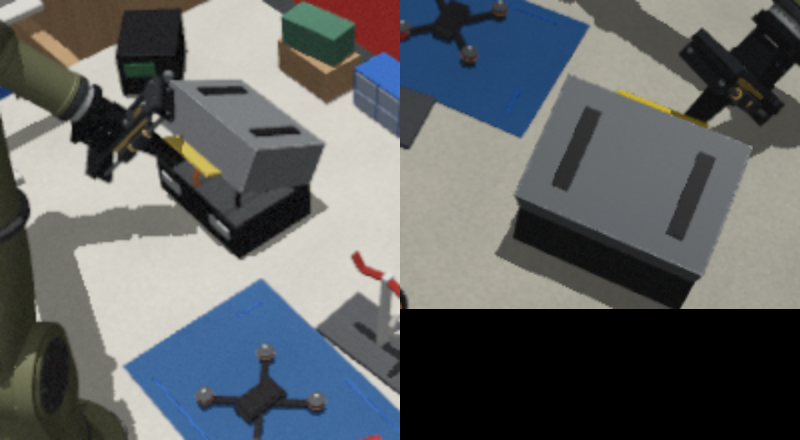

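The lid is about 0.4 rad up. The orange tab is in the +y slot at (197,178) and the black one at (238,198). Pushing on past 1.3 rad.

Emit:
jog_arm --rows "0.4 1.4 -0.6 0 0 0 1; 0.4 1.4 -0.6 0 0 0 1; 0.5 1.5 -0.6 0 0 0 1; 0.7 1.6 -0.2 0 0 0 1; 0.7 1.6 -0.2 0 0 0 1"

```text
time: 5.32
position: [0.479, 0.2829, 0.2014]
tool_rot: [2.125, 1.12, 0.468]
ft_force: [-0.5, -0.5, -1.1]
grip_width: 0.005
grip_force: 0.2
```

Emit:
jog_arm --rows "0.7 1.6 -0.1 0 0 0 1; 0.9 1.5 0.3 0 0 0 1; 0.9 1.5 0.4 0 0 0 1; 0.9 1.5 0.4 0 0 0 1; 0.8 1.1 0.6 0 0 0 1"

```text
time: 5.95
position: [0.554, 0.2825, 0.2405]
tool_rot: [2.125, 1.12, 0.468]
ft_force: [0.4, -0.6, -0.2]
grip_width: 0.006
grip_force: 0.0
```

Emit:
jog_arm --rows "0.8 1.1 0.6 0 0 0 1; 0.8 1.0 0.7 0 0 0 1; 0.8 1.0 0.7 0 0 0 1; 0 0 0 0 0 0 1"

```text
time: 6.45
position: [0.597, 0.2813, 0.2479]
tool_rot: [2.125, 1.119, 0.466]
ft_force: [-0.1, 0.1, -0.0]
grip_width: 0.007
grip_force: 0.0
```

```bash
python3 -c "
from h import *
legs((.5375,.281,.239),(.60,.281,.25))
a=cam('side')['img'][30:250,90:290]
b=cam('scene')['img'][160:330,250:470]
m=np.zeros((440,800,3),np.uint8); m[:440,:400]=cv2.resize(a,(400,440)); m[:309,400:]=cv2.resize(b,(400,309)); cv2.imwrite('pics/m6.png',m)"
```

```text
t 6.45 pos [0.597  0.2813 0.2479] F [-0.1  0.1 -0. ] axes [[0.57, 0.82, -0.0], [0.58, -0.4, 0.71], [0.59, -0.4, -0.7]] q [-0.61  0.23 -0.32  1.74  0.91  1.29 -1.85]
[0.5375 0.281  0.239 ] tool cm [-3.4  -4.07 -2.84] rows 2
[0.6   0.281 0.25 ] tool cm [3.54 4.41 2.89] rows 2
```

View pics/m6.png

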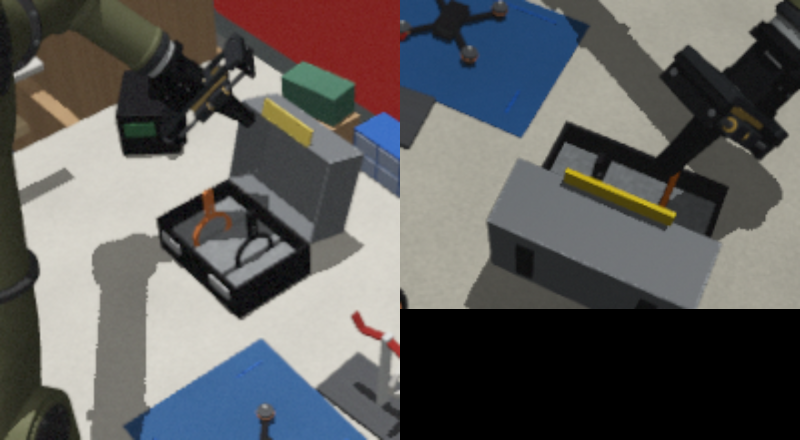

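The lid is open at its stop (yellow lip at (288,120)). The orange guard is upright in the slot, its tab at (208,200). Backing out and going vertical, with the closing axis along y.

```bash
python3 -c "
from h import *
legs((.53,.29,.29),(.50,.295,.32))"
```

```text
t 6.55 pos [0.5957 0.2822 0.2476] F [-1.1 -0.6 -0.8] axes [[0.56, 0.83, -0.0], [0.58, -0.4, 0.71], [0.59, -0.4, -0.7]] q [-0.61  0.23 -0.32  1.74  0.91  1.29 -1.85]
[0.53 0.29 0.29] tool cm [-3.07 -1.12 -7.15] rows 2
[0.5   0.295 0.32 ] tool cm [-1.28  0.19 -4.07] rows 1
```

Emit:
jog_arm --rows "-1.5 -0.6 -3.6 0 0 0 1; -1.5 -0.6 -3.6 0 0 0 0.5; -1.3 0.2 -4 0 0 0 0; 0 0 0 0.17 0 0 -0.2; 0 0 0 0.17 0 0 -0.2"

```text
time: 7.18
position: [0.4984, 0.2977, 0.3208]
tool_rot: [2.415, 1.282, 0.293]
ft_force: [0.6, -1.5, -1.6]
grip_width: 0.37
grip_force: 0.0
```

Emit:
jog_arm --rows "0 0 0 0.17 0 0 -0.2; 0 0 0 0.17 0 0 -0.2; 0 0 0 0.11 0 0 -0.2; 0 0 0 0 0 -0.18 -0.2; 0 0 0 0 0 -0.18 -0.2"

```text
time: 7.8
position: [0.4999, 0.2954, 0.3194]
tool_rot: [-2.466, -1.947, 0.001]
ft_force: [0.2, 0.7, -0.5]
grip_width: 0.598
grip_force: 0.0
```

Emit:
jog_arm --rows "0 0 0 0 0 -0.18 -0.2; 0 0 0 0 0 -0.18 -0.2; 0 0 0 0 0 -0.18 -0.2; 0 0 0 0 0 -0.18 -0.2; 0 0 0 0 0 -0.18 -0.2"

```text
time: 8.43
position: [0.4994, 0.2959, 0.3196]
tool_rot: [-1.371, -2.826, 0.001]
ft_force: [0.2, -0.4, -1.2]
grip_width: 0.598
grip_force: 0.0
```

Emit:
jog_arm --rows "0 0 0 0 0 -0.18 -0.2; 0 0 0 0 0 -0.18 -0.2; 0 0 0 0 0 -0.18 -0.2; 0 0 0 0 0 -0.18 -0.2; 0 0 0 0 0 -0.18 -0.2"

```text
time: 9.05
position: [0.4994, 0.2959, 0.3196]
tool_rot: [-0.005, -3.141, 0.001]
ft_force: [-0.2, -0.1, -1.1]
grip_width: 0.602
grip_force: 0.0
```

Run:
```python
from h import *
import pickle
legs((.516,.2945,.30))
ds={n:cam(n) for n in("wrist","side","scene")}
pickle.dump(ds,open("d1.pkl","wb"))
for n,d in ds.items():
    hsv=cv2.cvtColor(d["img"],cv2.COLOR_BGR2HSV)
    m=cv2.inRange(hsv,(5,130,60),(18,255,255))
    k,l,st,c=cv2.connectedComponentsWithStats(m)
    for i in range(1,k):
        if st[i,4]>25: print(n,st[i],c[i].round(1),onz(d,[c[i]],.12).round(3))
w=cv2.resize(ds["wrist"]["img"],(400,300)); s=cv2.resize(ds["side"]["img"][110:215,150:250],(400,420))
m=np.zeros((420,800,3),np.uint8);m[:300,:400]=w;m[:,400:]=s;cv2.imwrite("pics/m7.png",m)
```

```text
t 9.05 pos [0.4994 0.2959 0.3196] F [-0.2 -0.1 -1.1] axes [[-1.0, 0.0, 0.0], [0.0, 1.0, -0.0], [-0.0, -0.0, -1.0]] q [-0.26  0.16 -0.37  1.46  0.06  1.53  0.94]
[0.516  0.2945 0.3   ] tool cm [-1.66 -0.13  1.96] rows 1
wrist [252 128   7  57 365] [254.8 156.7] [[0.491 0.296 0.12 ]]
side [187 125  15  28 117] [192.8 136.1] [[0.485 0.27  0.12 ]]
scene [ 21 190  22  16 198] [ 32.3 198.9] [[ 0.779 -0.56   0.12 ]]
scene [393 252  11  22  80] [398.  262.5] [[0.513 0.295 0.12 ]]
scene [226 319  25  22 440] [237.9 329.6] [[0.823 0.067 0.12 ]]
```

Run:
```python
from h import *
import pickle
ds=pickle.load(open("d1.pkl","rb"))
for n,d in ds.items():
    m=cv2.inRange(cv2.cvtColor(d["img"],cv2.COLOR_BGR2HSV),(5,130,60),(18,255,255))
    x0,y0,x1,y1={"wrist":(240,110,270,200),"side":(180,115,210,160),"scene":(385,245,410,280)}[n]
    s=m[y0:y1,x0:x1]
    for r in range(s.shape[0]):
        c=np.where(s[r])[0]
        if len(c) and (n!="wrist" or r%4==0): print(n,r+y0,c.min()+x0,c.max()+x0,onz(d,[((c.min()+c.max())/2+x0,r+y0)],.14).round(3)[0,:2])
    if n!="wrist":
        for x in(.51,.517,.524): print(n,x,proj(d,[(x,.2955,.14),(x-.009,.2955,.14),(x+.009,.2955,.14),(x,.2955,.084)]).round(1).tolist())
```

```text
wrist 130 252 257 [0.457 0.296]
wrist 134 252 257 [0.461 0.295]
wrist 138 252 257 [0.465 0.295]
wrist 142 252 257 [0.47  0.295]
wrist 146 252 257 [0.474 0.295]
wrist 150 252 257 [0.479 0.295]
wrist 154 252 258 [0.483 0.296]
wrist 158 252 257 [0.488 0.295]
wrist 162 252 258 [0.492 0.296]
wrist 166 252 258 [0.497 0.296]
wrist 170 252 258 [0.502 0.296]
wrist 174 252 258 [0.506 0.296]
wrist 178 252 258 [0.511 0.296]
wrist 182 253 258 [0.516 0.296]
side 125 193 196 [0.51  0.292]
side 126 192 196 [0.506 0.289]
side 127 191 196 [0.502 0.286]
side 128 191 196 [0.499 0.282]
side 129 191 196 [0.496 0.278]
side 130 191 196 [0.493 0.274]
side 131 192 196 [0.491 0.269]
side 132 192 196 [0.488 0.265]
side 133 192 196 [0.485 0.261]
side 134 192 196 [0.483 0.257]
side 135 192 196 [0.48  0.253]
side 136 193 201 [0.484 0.243]
side 137 193 201 [0.481 0.239]
side 138 192 203 [0.48  0.234]
side 139 191 204 [0.477 0.23 ]
side 140 191 204 [0.474 0.226]
side 141 190 204 [0.47  0.223]
side 142 189 205 [0.467 0.219]
side 143 188 204 [0.462 0.218]
side 144 188 203 [0.458 0.215]
side 145 188 189 [0.438 0.226]
s
[... 676 characters left out ...]
 398 401 [0.519 0.295]
scene 260 398 400 [0.522 0.295]
scene 261 397 400 [0.525 0.295]
scene 262 397 400 [0.528 0.296]
scene 263 396 399 [0.531 0.295]
scene 264 396 399 [0.534 0.295]
scene 265 396 398 [0.537 0.295]
scene 266 395 398 [0.54  0.295]
scene 267 395 397 [0.543 0.295]
scene 268 394 397 [0.546 0.295]
scene 269 394 397 [0.549 0.295]
scene 270 394 397 [0.551 0.296]
scene 271 393 396 [0.555 0.295]
scene 272 393 396 [0.557 0.296]
scene 273 394 395 [0.56  0.297]
scene 0.51 [[400.8, 256.2], [402.0, 253.3], [399.6, 259.1], [394.8, 270.7]]
scene 0.517 [[399.9, 258.5], [401.1, 255.5], [398.6, 261.4], [393.8, 273.0]]
scene 0.524 [[398.9, 260.8], [400.1, 257.8], [397.7, 263.8], [392.9, 275.3]]
```

Emit:
jog_arm --rows "-1 0 5 0 0 0 -0.2; 0 0 5.4 0 0 0 -0.2; 0 0 5 0 0 0 -0.2; 0 0 3.5 0 0 0 -0.2; 0 0 2.5 0 0 0 -0.2" --force 20

```text
time: 9.82
position: [0.5091, 0.295, 0.1037]
tool_rot: [-0.022, -3.14, 0.002]
ft_force: [0.4, 0.6, -0.2]
grip_width: 0.601
grip_force: 0.0
```

Emit:
jog_arm --rows "0 0 0 0 0 0 0.4; 0 0 0 0 0 0 1; 0 0 0 0 0 0 1; 0 0 0 0 0 0 1; 0 0 0 0 0 0 1"

```text
time: 10.45
position: [0.5105, 0.2955, 0.1063]
tool_rot: [0.017, 3.141, 0.0]
ft_force: [-0.7, -0.0, 0.2]
grip_width: 0.119
grip_force: 0.0
```

Emit:
jog_arm --rows "0 0 0 0 0 0 1; 0 0 0 0 0 0 1; 0 0 -1 0 0 0 1; 0 0 -2 0 0 0 1; 0 0 -3 0 0 0 1"

```text
time: 11.08
position: [0.5099, 0.2952, 0.1667]
tool_rot: [-0.017, -3.141, 0.001]
ft_force: [0.7, 0.1, -0.1]
grip_width: 0.093
grip_force: 20.0
```

Emit:
jog_arm --rows "0 0 -3.5 0 0 0 1; 0 0 -4 0 0 0 1; 0 0 -4 0 0 0 1; 0 0 0 0 0 0 1"

```text
time: 11.58
position: [0.5118, 0.2967, 0.2862]
tool_rot: [0.017, 3.134, 0.007]
ft_force: [-0.1, 0.4, -1.2]
grip_width: 0.092
grip_force: 20.0
```

Run:
```python
from h import *
legs()
ds={n:cam(n) for n in("side","scene")}
import pickle; pickle.dump(ds,open("d2.pkl","wb"))
s=cv2.resize(ds["side"]["img"][60:260,150:350],(400,400)); c=cv2.resize(ds["scene"]["img"][100:280,150:430],(400,257))
m=np.zeros((400,800,3),np.uint8);m[:,:400]=s;m[:257,400:]=c;cv2.imwrite("pics/m8.png",m)
# hook red pixels, side & scene
for n,d in ds.items():
    hsv=cv2.cvtColor(d["img"],cv2.COLOR_BGR2HSV)
    m=cv2.inRange(hsv,(0,150,90),(4,255,255))|cv2.inRange(hsv,(174,150,90),(180,255,255))
    k,l,st,ce=cv2.connectedComponentsWithStats(m)
    for i in range(1,k):
        if 15<st[i,4]<400: print(n,st[i],ce[i].round(1))
```

```text
t 11.57 pos [0.5118 0.2967 0.2862] F [-0.1  0.4 -1.2] axes [[-1.0, 0.01, -0.01], [0.01, 1.0, 0.0], [0.01, 0.0, -1.0]] q [-0.26  0.19 -0.36  1.5   0.07  1.46  0.94]
side [266 187  15  13  53] [272.4 193.4]
side [284 200   8  10  35] [287.9 204.1]
side [363 219  16  17  73] [368.8 227.9]
side [380 238  19  15  74] [387.6 245.9]
side [252 278  29  15 241] [266.4 285.2]
side [307 296  19  19 105] [315.2 305.4]
side [328 317  21  18 118] [336.9 326. ]
scene [145  94  14   8  44] [150.3  98.5]
scene [163 101  14  10  48] [169.  105.4]
scene [ 98 152  15  12  62] [104.1 158. ]
scene [215 154  24  15 153] [227.2 161. ]
scene [117 163  19  13  80] [124.1 169.2]
scene [204 164   5   7  19] [206.5 166.8]
scene [214 170  11   5  41] [218.9 172.4]
scene [229 173  18  12  77] [237.4 178.6]
scene [ 29 194  19  16  34] [ 40.5 202.8]
scene [ 82 276   8   8  17] [ 85.8 279.4]
scene [ 62 294  12  10  21] [ 67.7 299. ]
```

View pics/m8.png

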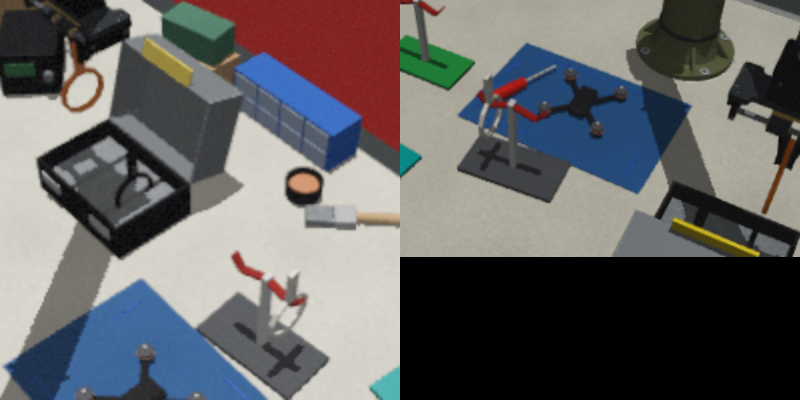

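The orange guard hangs from the gripper at side crop (82,85), and the black one is still in the case. The stand is now unobstructed in the scene crop (post top (511,104), plate corners (478,147), (549,202), (458,170)). I will refine its pose by matching the red hook's silhouette.

```bash
cat > hook.py <<'E'
from fit import *
import pickle
from scipy.optimize import minimize
ds=pickle.load(open("d2.pkl","rb"))
_,_,w=fit([(ds["side"],[(0,0,.17)],[(283,198)])],[.5,-.15,.1])
S=8
rois={"side":(255,178,283,204),"scene":(226,166,266,192)}
def strip(p):
    c=[(.004,.166),(.045,.150),(.062,.170)]
    return [w(p,[(sx*.007,y,z+dz) for (y,z) in c[i:i+2] for sx in(-1,1) for dz in(-.002,.002)]) for i in(0,1)]
def render(d,p,r):
    x0,y0,x1,y1=r; im=np.zeros(((y1-y0)*S,(x1-x0)*S),np.uint8)
    for q in strip(p):
        h=cv2.convexHull(((proj(d,q)-[x0,y0]+.5)*S).astype(np.float32)); cv2.fillConvexPoly(im,h.round().astype(np.int32),255)
    return cv2.resize(im,(x1-x0,y1-y0),interpolation=cv2.INTER_AREA)/255.
T={}
for n,d in ds.items():
    x0,y0,x1,y1=rois[n]; b,g,r=[d["img"][y0:y1,x0:x1,i].astype(float) for i in range(3)]
    T[n]=np.clip(((r-np.maximum(b,g))-25)/60,0,1)
def cost(p,names=("side","scene")):
    return sum(((render(ds[n],p,rois[n])-T[n])**2).sum() for n in names)
if __name__=="__main__":
    for names in (("side","scene"),("side",),("scene",)):
        best=min((minimize(cost,[.497+a,-.152+b,.1+c],args=(names,),method="Nelder-Mead",options=dict(initial_simplex=np.array([.497+a,-.152+b,.1+c])+np.array([[0,0,0],[.006,0,0],[0,.006,0],[0,0,.1]]))) for a in(-.003,.003) for b in(-.003,.003) for c in(-.1,.1)),key=lambda r:r.fun)
        p=best.x; print(names,p.round(4),round(best.fun,1),"total",T["side"].sum().round(),T["scene"].sum().round(),"throat",w(p,[(0,.043,.152)]).round(4)[0])
    P,r,_=fit([(ds["scene"],[(0,0,.17),(-.05,-.095,.01),(.05,.095,.01),(.05,-.095,.01)],[(227.7,172.8),(204.6,202.9),(254.3,240),(190.6,218)]),
     (ds["side"],[(0,0,.17),(0,.062,.17),(.05,-.095,.01),(-.05,-.095,.01)],[(283.6,198.4),(267.6,187.6),(314.2,239),(293.6,257.6)])],[.5,-.15,.1]); print("pts",P.round(4),r.round(1).tolist())
E
python3 hook.py
```

```text
('side', 'scene') [ 0.4958 -0.1502  0.0857] 35.7 total 71.0 93.0 throat [ 0.4921 -0.1074  0.152 ]
('side',) [ 0.495  -0.1505  0.0571] 12.2 total 71.0 93.0 throat [ 0.4926 -0.1076  0.152 ]
('scene',) [ 0.4979 -0.1494  0.1403] 19.9 total 71.0 93.0 throat [ 0.4919 -0.1068  0.152 ]
pts [ 0.4977 -0.1513  0.11  ] [[-0.3, -0.8], [0.9, -10.1], [0.5, 0.3], [-1.9, -0.2], [-0.2, -0.7], [-0.7, -1.2], [0.6, -1.2], [0.6, 0.9]]
```

Emit:
jog_arm --rows "0.2 -3 0 0 0 -0.04 1; 0.4 -4.5 0 0 0 -0.04 1; 0.4 -5 0 0 0 -0.03 1; 0 -5 0 0 0 0 1; 0 -5 0 0 0 0 1"

```text
time: 12.3
position: [0.5137, 0.0688, 0.2794]
tool_rot: [0.156, -3.135, 0.001]
ft_force: [0.3, -0.4, -1.1]
grip_width: 0.089
grip_force: 20.0
```

Emit:
jog_arm --rows "0 -4.5 0 0 0 0 1; 0 -3 0 0 0 0 1; 0 0 0 0 0 0 1"

```text
time: 12.68
position: [0.5212, -0.0072, 0.2793]
tool_rot: [0.147, -3.135, 0.001]
ft_force: [-0.9, 0.1, -0.2]
grip_width: 0.088
grip_force: 20.0
```

Run:
```python
from h import *
legs((.484,-.035,.28),(.484,-.035,.217),(.492,-.108,.217),(.492,-.108,.18))
s=ctrl.get_state();p=np.array(s["position"]);Rm=rot(s["tool_rot"])
for n in("side","scene"):
    d=cam(n)
    m=cv2.inRange(cv2.cvtColor(d["img"],cv2.COLOR_BGR2HSV),(5,130,60),(18,255,255))
    k,l,st,c=cv2.connectedComponentsWithStats(m)
    for i in range(1,k):
        if st[i,4]>25: print(n,st[i],c[i].round(1))
    a=np.linspace(0,2*np.pi,60)
    q=np.array([np.r_[.039*np.cos(a)],0*a,.0615+.039*np.sin(a)+0*a]).T; q[:,2]=-.0615*-1+0*a+ (.039*np.sin(a))
    W=p+q@Rm.T; e=proj(d,W); print(n,"pred ring bbox",e.min(0).round(1),e.max(0).round(1))
```

```text
t 12.68 pos [ 0.5212 -0.0072  0.2793] F [-0.9  0.1 -0.2] axes [[-1.0, -0.09, 0.0], [-0.09, 1.0, -0.0], [-0.0, -0.0, -1.0]] q [ 0.08  0.03 -0.13  1.67  0.    1.44  1.62]
[ 0.484 -0.035  0.28 ] tool cm [ 3.97 -2.42 -0.06] rows 1
[ 0.484 -0.035  0.217] tool cm [-0.02  0.    6.3 ] rows 2
[ 0.492 -0.108  0.217] tool cm [-0.11 -7.34  0.  ] rows 2
[ 0.492 -0.108  0.18 ] tool cm [-0.01  0.    3.7 ] rows 1
side [245 130  20  38 214] [254.1 150. ]
side pred ring bbox [246.6 142.6] [264.9 166. ]
scene [271 151  17  50 329] [278.9 179.5]
scene [ 21 190  22  16 201] [ 32.4 198.7]
scene [226 319  25  22 445] [238.  329.5]
scene pred ring bbox [270.5 168.2] [283.6 201.9]
```

Emit:
jog_arm --rows "2 -1.2 0 0 0 0 1; 2 -1.2 1 0 0 0 1; 0 0 2.5 0 0 0 1; 0 0 2.7 0 0 0 1; 0 0 0 0 0 0 1"

```text
time: 13.4
position: [0.4828, -0.03, 0.2166]
tool_rot: [0.16, -3.133, -0.001]
ft_force: [-0.0, 0.2, -0.1]
grip_width: 0.09
grip_force: 20.0
```

Run:
```python
from h import *
legs((.492,-.106,.217),(.492,-.106,.18))
```

```text
t 13.4 pos [ 0.4828 -0.03    0.2166] F [-0.   0.2 -0.1] axes [[-0.99, -0.1, 0.0], [-0.1, 0.99, 0.0], [-0.0, 0.0, -1.0]] q [ 0.11 -0.02 -0.11  1.85 -0.    1.32  1.68]
[ 0.492 -0.106  0.217] tool cm [-0.14 -7.65 -0.05] rows 2
[ 0.492 -0.106  0.18 ] tool cm [-0.02 -0.    3.7 ] rows 1
```

Emit:
jog_arm --rows "-0.1 -1.9 0 0 0 0 1; 0 -1.9 0 0 0 0 1; 0 -1.9 0 0 0 0 1; 0 -1.9 0 0 0 0 1; 0 0 0 0 0 0 1"

```text
time: 14.02
position: [0.493, -0.1098, 0.2187]
tool_rot: [0.15, -3.138, 0.001]
ft_force: [0.9, 0.1, 0.5]
grip_width: 0.089
grip_force: 20.0
```

Run:
```python
from h import *
import pickle
legs((.492,-.106,.182))
ds={n:cam(n) for n in("side","scene")}; pickle.dump(ds,open("d3.pkl","wb"))
s=cv2.resize(ds["side"]["img"][140:270,230:330],(385,500)); c=cv2.resize(ds["scene"]["img"][130:240,180:280],(400,440))
m=np.zeros((500,800,3),np.uint8);m[:,:385]=s;m[:440,400:]=c;cv2.imwrite("pics/m9.png",m)
```

```text
t 14.03 pos [ 0.493  -0.1098  0.2187] F [0.9 0.1 0.5] axes [[-1.0, -0.1, 0.0], [-0.1, 1.0, -0.0], [-0.0, -0.0, -1.0]] q [ 0.19  0.02 -0.02  1.81  0.    1.32  1.83]
[ 0.492 -0.106  0.182] tool cm [0.07 0.39 3.67] rows 1
```

View pics/m9.png

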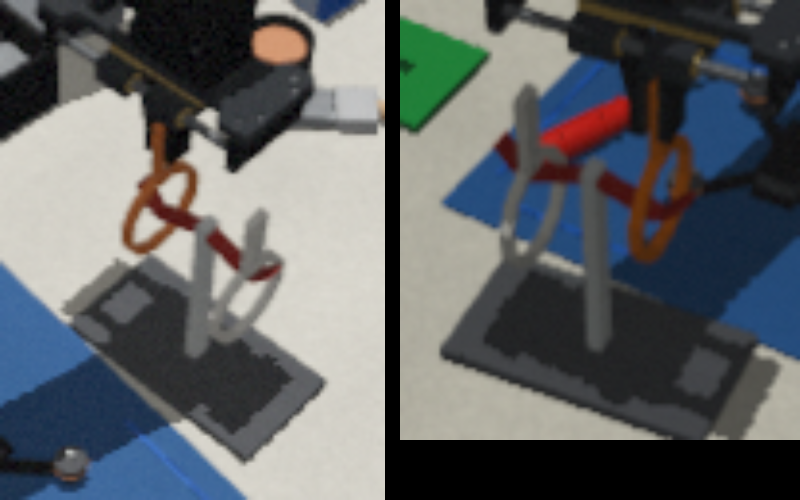

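Both crops show the ring around the hook's throat, side (160,205) and scene (660,200), with the tip passing outward through it. Lowering.

Emit:
jog_arm --rows "0 0.2 1.2 0 0 0 1; 0 0 1.2 0 0 0 1; 0 0 0.6 0 0 0 1; 0 0 0 0 0 0 1"

```text
time: 14.62
position: [0.4925, -0.1051, 0.1879]
tool_rot: [0.156, -3.136, -0.0]
ft_force: [0.2, -0.3, 0.0]
grip_width: 0.088
grip_force: 20.0
```

Emit:
jog_arm --rows "0 0 0.3 0 0 0 1; 0 0 0.3 0 0 0 1; 0 0 0 0 0 0 1"

```text
time: 15.0
position: [0.4934, -0.1059, 0.1831]
tool_rot: [-0.155, 3.137, -0.001]
ft_force: [0.9, -1.6, -0.1]
grip_width: 0.092
grip_force: 20.0
```

Emit:
jog_arm --rows "0 0 0.2 0 0 0 1; 0 0 0.2 0 0 0 1; 0 0 0 0 0 0 1"

```text
time: 15.38
position: [0.4942, -0.1072, 0.1806]
tool_rot: [-0.154, 3.134, -0.005]
ft_force: [-0.0, -3.1, 6.3]
grip_width: 0.09
grip_force: 20.0
```

Emit:
jog_arm --rows "0 0 0.2 0 0 0 1; 0 0 0 0 0 0 1; 0 0 0 0 0 0 1"

```text
time: 15.75
position: [0.4945, -0.1076, 0.1799]
tool_rot: [-0.154, 3.133, -0.006]
ft_force: [-1.3, -3.8, 12.2]
grip_width: 0.089
grip_force: 20.0
```

Emit:
jog_arm --rows "0 -0.1 -0.3 0 0 0 1; 0 0 0 0 0 0 1; 0 0 0 0 0 0 0.75; 0 0 0 0 0 0 0.7; 0 0 0 0 0 0 0.7" --force 5

```text
time: 16.38
position: [0.4925, -0.1057, 0.179]
tool_rot: [0.157, -3.136, -0.001]
ft_force: [-1.3, -0.7, 0.1]
grip_width: 0.148
grip_force: 0.0
```

Emit:
jog_arm --rows "0 0 0 0 0 0 0.6; 0 0 0 0 0 0 0.5; 0 0 0 0 0 0 0.4; 0 0 0 0 0 0 0.4; 0 0 0 0 0 0 0.4"

```text
time: 17.0
position: [0.493, -0.1064, 0.1798]
tool_rot: [-0.156, 3.138, -0.0]
ft_force: [0.2, 0.1, 0.2]
grip_width: 0.301
grip_force: 0.0
```

```bash
cat > chk.py <<'E'
from h import *
legs()
for n in("side","scene"):
    d=cam(n); cv2.imwrite(f"pics/chk_{n}.png",d["img"])
    m=cv2.inRange(cv2.cvtColor(d["img"],cv2.COLOR_BGR2HSV),(5,130,50),(18,255,255))
    k,l,st,c=cv2.connectedComponentsWithStats(m)
    for i in range(1,k):
        if st[i,4]>25: print(n,st[i],c[i].round(1))
    a=np.linspace(0,2*np.pi,60); y=np.array([-.1,.995,0]); x=np.array([.995,.1,0])
    for cz in(.119,):
        C=np.array([.492,-.108,cz]); W=C+.039*np.outer(np.cos(a),x)+np.outer(.039*np.sin(a),[0,0,1]); W=np.r_[W-.004*y,W+.004*y]
        e=proj(d,W); print(n,"pred hung ring",e.min(0).round(1),e.max(0).round(1),"tab top",proj(d,[C+[0,0,.095]]).round(1))
E
python3 chk.py
```

```text
t 17.0 pos [ 0.493  -0.1064  0.1798] F [0.2 0.1 0.2] axes [[-1.0, -0.1, -0.0], [-0.1, 1.0, -0.0], [0.0, -0.0, -1.0]] q [ 0.19  0.04 -0.03  1.86  0.    1.24  1.83]
side [262 180  18  35 181] [269.6 197.3]
side pred hung ring [261.  189.1] [280.6 213. ] tab top [[272.  179.6]]
scene [236 163  15  44 268] [243.4 185.9]
scene [ 21 190  22  16 203] [ 32.5 198.7]
scene [226 319  25  22 441] [238.  329.5]
scene pred hung ring [236.1 176. ] [251.9 207.1] tab top [[244.1 163.3]]
```

The guard sits where a hung one should. Rising clear, straight up.

Emit:
jog_arm --rows "0 0 -2 0 0 0 0.4; 0 0 -4 0 0 0 0.4; 0 0 -5 0 0 0 0.4; 0 0 -5 0 0 0 0.4; 0 0 0 0 0 0 0.4"

```text
time: 17.73
position: [0.495, -0.1067, 0.3444]
tool_rot: [-0.155, 3.129, -0.003]
ft_force: [0.6, -0.3, -1.3]
grip_width: 0.3
grip_force: 0.0
```

Emit:
jog_arm --rows "0 0 0 0 0 0 0.4; 0 0 0 0 0 0 0.4; 0 0 0 0 0 0 0.4; 0 0 0 0 0 0 0.4; 0 0 0 0 0 0 0.4"

```text
time: 18.35
position: [0.493, -0.1063, 0.3395]
tool_rot: [0.156, -3.137, -0.0]
ft_force: [0.3, -0.2, -0.3]
grip_width: 0.3
grip_force: 0.0
```

```bash
python3 chk.py
python3 - <<'E'
from h import *
d=cam("side"); m=cv2.inRange(cv2.cvtColor(d["img"],cv2.COLOR_BGR2HSV),(22,120,100),(34,255,255)); k,l,st,c=cv2.connectedComponentsWithStats(m)
print("lip",[ (c[i].round(),st[i,4]) for i in range(1,k) if st[i,4]>40],proj(d,[(.649,.25,.253)]))
E
```

```text
t 18.35 pos [ 0.493  -0.1063  0.3395] F [ 0.3 -0.2 -0.3] axes [[-1.0, -0.1, 0.0], [-0.1, 1.0, 0.0], [-0.0, 0.0, -1.0]] q [ 0.18 -0.02 -0.02  1.61 -0.    1.55  1.83]
side [262 179  19  36 188] [270.3 197.4]
side pred hung ring [261.  189.1] [280.6 213. ] tab top [[272.  179.6]]
scene [236 161  16  46 279] [243.6 185.4]
scene [ 21 190  22  16 201] [ 32.6 198.7]
scene [226 319  25  22 443] [238.  329.5]
scene pred hung ring [236.1 176. ] [251.9 207.1] tab top [[244.1 163.3]]
lip [(array([232.,  90.]), np.int32(213))] [[233.19023352  86.91259084]]
```

The guard hangs steady and free, and the lid is still open. Handing in.

```bash
python3 -c "
from bench import ticket
print(ticket.close_job())"
```

```text
the job is handed in; nothing more can be done
None
```

The job is handed in: the lid stays open by itself, the orange guard hangs freely in the bottom of the empty hook, and the other two guards were never touched; hand-in came at about 18.5 s and gave no verdict.

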